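# Present the notched glass plate over the light viewer

### The arm

A 6-joint arm with a two-finger parallel gripper is mounted at the origin on the work surface. World frame = base frame: x ahead of the robot, y to its left, z up, the work surface at z = 0. Lengths are in m, angles in rad, forces in N, time in s.
With the tool pointing down it reaches from about 0.325 to 0.9 m from the base axis. Payload 6.1 kg.
Tool frame: the origin (TCP) lies midway between the tips of the shut fingers; the grasp point (between the pads) lies 19 mm behind it; x points along the fingers, y is the direction in which the jaws open and shut, and the axes are right-handed (so a half turn about x gives the same grasp; the last joint's range is limited). The gripper opens to 85 mm and grips with 20 to 120 N. Pads are 22 mm wide; open, the fingers measure 114 mm over their backs; the gripper's body (76 mm by 85 mm) begins 54 mm behind the grasp point. The pads swing forward as they close: fully open they stand 13 mm farther back than shut.
Start: joints at [-1.441, 0.22, 1.526, -0, 1.395, -0.126], TCP at [0.158, -0.605, 0.198] pointing down, gripper open.
Joint ranges: [-2.98, 2.98], [-0.91, 2.08], [0.09, 2.57], [-1.24, 4.39], [0.2, 2.65], [-2.68, 2.68]. Speed limits (rad/s): [2.57, 2.57, 3.01, 3.14, 3.14, 3.14].

### API

Orientations are given as [roll, pitch, yaw] about the fixed x, y, z axes, in that order (R = Rz(yaw) Ry(pitch) Rx(roll)).
In Python, from plant import movep, move_l, set_joints, gripper_to, hold, inverse_kinematics, observe, get_image, get_calibration, Unreachable, job_done gives the robot as it stands. Calls block until the motion is done:
- movep(position, orientation): joint-space move of the TCP to a pose.
- move_l(position, feed=0.15, rotation=None, max_force=None): straight line of the TCP; rotation=None keeps the orientation; feed is the mean speed in m/s. With max_force (N) it stops when the force on the tool has changed by that much, and returns True; else False.
- set_joints(angles): joint-space move.
- gripper_to(opening, f_grip=None): finger opening in m; f_grip is the grip in N (None keeps the last); returns when the fingers have stopped.
- hold(seconds).
- inverse_kinematics(position, orientation): joint angles nearest the present ones, or None.
- observe(): the state.
- get_image(name): name is "scene" or "top"; returns (picture, depth): 400x640x3 uint8, red, green, blue; 400x640 float32, m along the optical axis (not along the pixel's ray), 0 where there is no reading.
- get_calibration(name): a dict with "intrinsics" (3x3 intrinsics, pixels), "world_from_camera" (4x4, takes a point from camera to world coordinates). Camera axes: x right, y down, z forward; pixel columns grow to the right and rows downward; lengths in m; the calibration is good to about 2 mm. A picture is of the moment at which its call begins. get_calibration takes no time and is no camera call.
A pose or a line that the arm cannot do raises Unreachable and nothing moves.
- job_done(): hands the job in, once; it reports no verdict.
The state is a dict: "time_s": time; "q": joint angles; "joint_velocities": joint speeds; "joint_torque": joint torques, N m; "eef_pos": TCP position; "tcp_rot": TCP orientation; "ft_force": force on the tool from outside, world axes, zero at the start; "torque": the same for the moment, N m; "opening": finger opening in m.
Only numpy, scipy, OpenCV 4.12 (cv2) and the standard library are available. Lean on these libraries where they do the work, as an engineer would, in place of code of your own. Each camera call takes 0.05 s, during which the arm holds its last target. There are 200 camera calls.

### The job

Switch on the blue light viewer by pushing its toggle lever all the way over, away from the robot. Then, from the three glass plates on the mat, pick up the one with a small notch in a corner (the notch marks its frosted label end) and hold it centred about 10 cm above the viewer's white window, square with the viewer, label face up and sloping lengthwise at about 30 degrees with its frosted end uppermost and on the side away from the robot. Finish while holding it there still, without letting go, and leave the other plates, the cap and the vial on the mat where they are.

Things in the scene. Friction and masses are not known exactly. Their poses are not given: they have to be found in the camera images.
- plate: The wanted plate: greenish glass, 110 x 40 x 8 mm, about 85 g, flat on the mat, label face up, any yaw. Origin: centre of its underside; x along its length to the frosted end, y across its width, z out of the label face. Its one notch, 12 x 12 mm, right through, is at the corner +x, +y (frosted end away from you: far left). The last 30 mm at +x have the paler frosted label area on top.
- frosted_end (a point): On the wanted plate: the middle of its frosted (notched) end face, 55 mm along +x from the plate's origin, at mid thickness.
- spare1: A spare plate, same glass, size, frosted end and axes as the wanted one but with all four corners square (no notch); stays where it lies on the mat.
- spare2: The other spare plate, exactly like spare1; stays where it lies.
- mat: Flat dark rubber drying mat, 280 (x) x 320 (y) x 4 mm, fixed on the bench; plates, cap and vial lie on it, their undersides 4 mm above the bench. Origin at the centre of its underside. It may be on the robot's left or right, the viewer being on the other side.
- viewer: Blue bench light viewer, a fixed flat box 200 (x) x 280 (y) x 55 mm tall. Origin at the centre of its underside; x points away from the robot (within about 0.3 rad), y to the left. White window in its top; toggle lever on the left (+y) part of its top.
- window (a point): Centre of the viewer's white window, 150 (x) x 170 (y) mm, level with the viewer's top (56 mm above the bench); 40 mm to -y of the viewer's middle.
- lamp_lever (a joint): Angle of the viewer's toggle lever in rad: 0 = off, leaning 0.5 rad from upright towards the robot (viewer -x); 1.0 = on, fully over, leaning 0.5 rad to viewer +x; over 0.8 counts as on. Starts between 0 and 0.2. It stays where it is left and needs only about 1 to 2 N at the knob.
- lamp_lever_tip (a point): Centre of the lever's black ball knob (26 mm across), 60 mm from the lever's pivot on a 10 mm rod. The pivot axis runs along viewer y, at viewer x 0, y +110 mm, 77 mm above the bench, in a grey block 70 (x) x 50 (y) x 25 mm on the viewer's top. Upright, the ball's centre is 137 mm above the bench.
- cap: Bystander: red screw cap, 38 mm across, 22 mm tall, loose on the far part of the mat. Origin at the centre of its underside.
- vial: Bystander: small closed vial, 26 mm across, 50 mm tall, standing loose on the far part of the mat. Origin at the centre of its underside.

How it is judged:
By the outcome, as a careful person would: the job done as asked, in the order asked, and still so for the second after the job is handed in, while the arm keeps its last pose, push and grip.
It also fails if it takes over 51 s, if anything falls off the work surface, if the arm or the gripper's body presses on something with over 40 N, if the wrist force passes 120 N, or if a joint passes its speed limit or range.

## Working session

There is one attempt and no reset: what is moved stays moved. The work goes in short steps, each a Python script; the robot and the scene stay as the last script left them, time stands still between calls to the robot, and variables do not carry over. Pictures are saved under pics/ and viewed, about 8 in all and at most 12, crops included, and the job is handed in when it is done.

```bash
ls; mkdir -p pics; cat > h.py <<'E'
import numpy as np, cv2
from plant import *
def snap(n,f):
    im,d=get_image(n); cv2.imwrite(f'pics/{f}.png',im[:,:,::-1]); np.save(f'pics/{f}.npy',d); return im,d
def ray(n,u,v,z):
    """world point on pixel ray at height z"""
    c=get_calibration(n);K=np.array(c['intrinsics']);T=np.array(c['world_from_camera'])
    r=T[:3,:3]@np.linalg.inv(K)@[u,v,1.]; return T[:3,3]+r*(z-T[2,3])/r[2]
def crop(f,o,x0,y0,x1,y1,s):
    im=cv2.imread(f'pics/{f}.png')[y0:y1,x0:x1]; cv2.imwrite(f'pics/{o}.png',cv2.resize(im,None,fx=s,fy=s,interpolation=cv2.INTER_CUBIC))
E
python3 - <<'E'
from h import *
snap('top','t0');snap('scene','s0')
print(get_calibration('top'));print(observe())
E
```

```text
pics
{'intrinsics': array([[398.70432225,   0.        , 317.57675912],
       [  0.        , 398.70432225, 196.8563465 ],
       [  0.        ,   0.        ,   1.        ]]), 'world_from_camera': array([[ 0.0152798 , -0.98681509,  0.16112882,  0.39704031],
       [-0.99984155, -0.01655129, -0.00655178, -0.01373842],
       [ 0.00913229, -0.16100318, -0.98691164,  1.00872631],
       [ 0.        ,  0.        ,  0.        ,  1.        ]])}
{'time_s': 0.1, 'q': array([-1.44110486e+00,  2.21200134e-01,  1.52751900e+00, -1.59838530e-05,
        1.39472581e+00, -1.26091528e-01]), 'joint_velocities': array([-0.00052423, -0.00213034, -0.00250523,  0.00084466, -0.00343572,
        0.00012416]), 'joint_torque': array([ 1.49998468e-03, -4.98242748e+01, -3.90545475e+01, -1.29690102e-04,
        5.67659285e-03,  5.84834709e-06]), 'eef_pos': array([ 0.15804062, -0.60403796,  0.19666416]), 'tcp_rot': array([-1.68839502,  1.56894397,  1.70898344]), 'ft_force': array([-0.09267869,  1.0225903 ,  0.0789112 ]), 'torque': array([ 0.01116509,  0.01411255, -0.05003739]), 'opening': 0.08538627686962397}
```

View pics/t0.png

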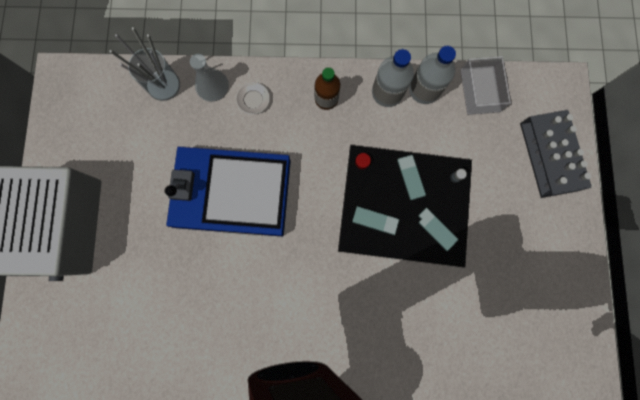

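View pics/s0.png

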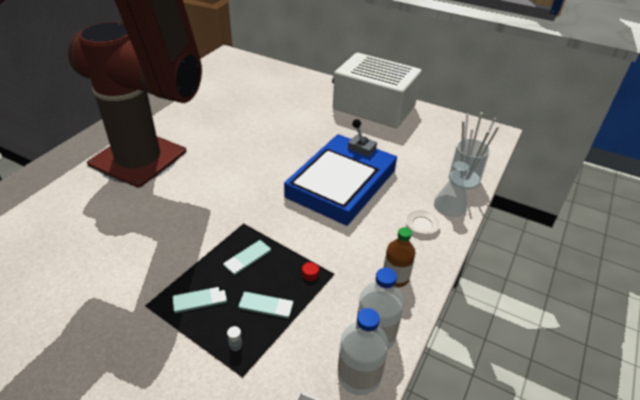

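The top view shows the viewer on the left (about 170–290, 150–233) with its knob at (171,190). The plates are at (412,177), (375,221) and (438,229), and the last one looks notched near (421,212). I'll enlarge it to check.

```bash
python3 - <<'E'
from h import *
crop('t0','c1',340,145,475,265,5.9)
crop('t0','c2',160,140,300,240,5.7)
E
```

```text
(no output)
```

View pics/c1.png

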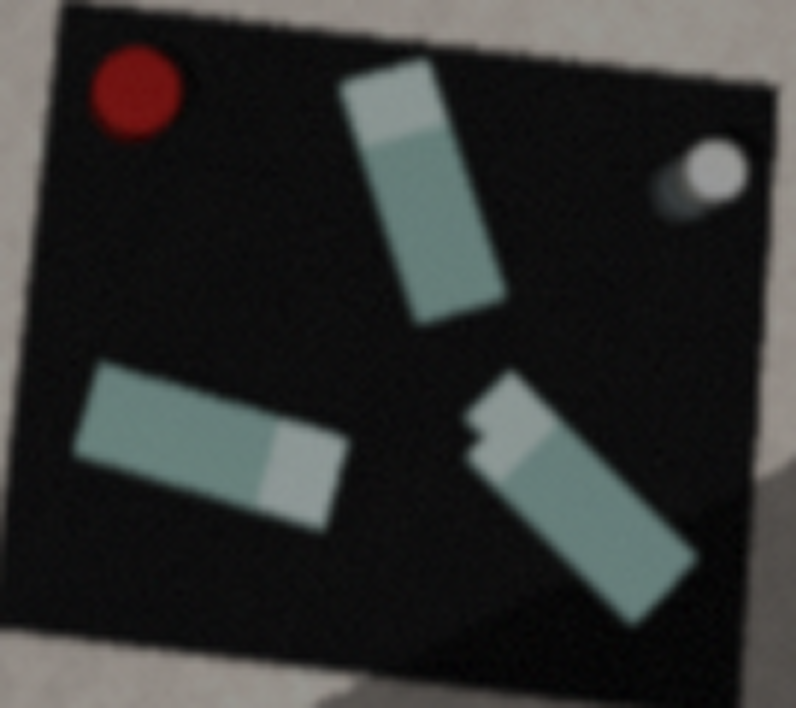

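View pics/c2.png

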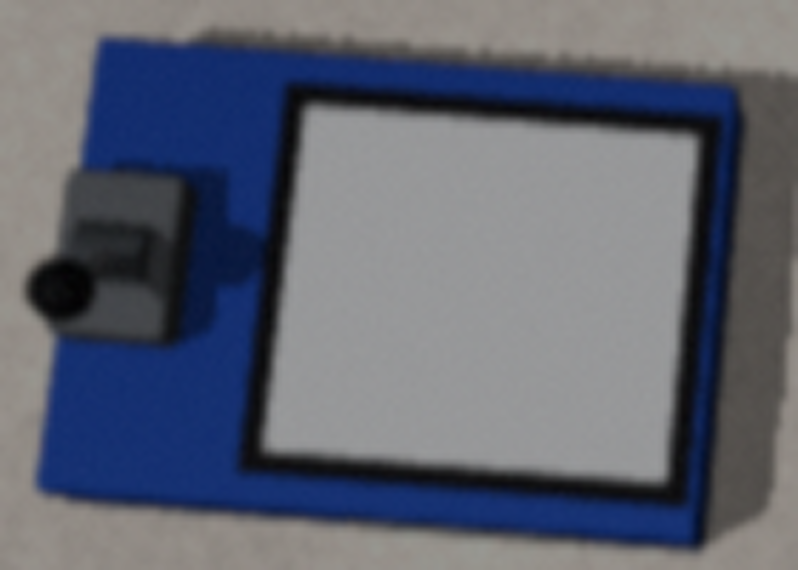

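The crop confirms the plate at lower right. Its outer corners are at crop (512,370), (697,557) and (632,628), and the notch is near (470,440). The window's corners are at crop2 (300,100), (702,133), (668,487) and (260,457). Next I'll compute the poses and check they can be reached.

```bash
cat > geo.py <<'E'
from h import *
from scipy.spatial.transform import Rotation as R
px=lambda p,x0,y0,s:(p[0]/s+x0-.5+.5/s,p[1]/s+y0-.5+.5/s)
P=[ray('top',*px(p,340,145,5.9),.012)[:2] for p in [(513,369),(698,557),(633,629),(467,459)]] # FR(-y), BR, BL(+y), left-side pt
W=np.array([ray('top',*px(p,160,140,5.7),.056)[:2] for p in [(300,100),(702,133),(668,487),(260,457)]])
V=np.array([ray('top',*px(p,160,140,5.7),.055)[:2] for p in [(100,38),(738,88),(703,548),(40,490)]])
ux=P[0]-P[1]; Lp=np.linalg.norm(ux); ux/=Lp; uy=np.array([-ux[1],ux[0]])
yawp=np.arctan2(ux[1],ux[0])
plate=(P[0]+P[2])/2
win=W.mean(0)
ex=(V[0]-V[3])+(V[1]-V[2]); ey=(V[0]-V[1])+(V[3]-V[2])
yawv=(np.arctan2(ex[1],ex[0])+np.arctan2(-ey[0],ey[1]))/2
vx=np.array([np.cos(yawv),np.sin(yawv)]); vy=np.array([-vx[1],vx[0]])
vc=V.mean(0)
def tool(Rp,flip=0):  # tool x=-plate z, tool y=±plate y
    s=-1 if flip else 1
    x=-Rp[:,2]; y=s*Rp[:,1]; return np.column_stack([x,y,np.cross(x,y)])
rpy=lambda M:R.from_matrix(M).as_euler('xyz')
Rpick=R.from_euler('z',yawp).as_matrix()
Rv=R.from_euler('z',yawv).as_matrix()
Rhold=Rv@R.from_euler('y',-np.pi/6).as_matrix()
E
python3 - <<'E'
from geo import *
print('plate',plate,np.degrees(yawp),'L',Lp,'Wd',np.linalg.norm(P[1]-P[2]))
print('win',win,'from vc',vc-40e-3*vy,'yawv',np.degrees(yawv),[np.linalg.norm(W[i]-W[i-1]) for i in range(4)],[np.linalg.norm(V[i]-V[i-1]) for i in range(4)])
for zc in (.12,.13,.14):
    b=ray('top',*px((62,290),160,140,5.7),zc)[:2]-vc; print('ball viewer xy',zc,b@vx,b@vy)
for f in (0,1):
    print(f,inverse_kinematics([*plate,.006],rpy(tool(Rpick,f))),inverse_kinematics([*(win),.16],rpy(tool(Rhold,f))))
    for d in(-.09,.0,.03): print(inverse_kinematics([*(vc+vx*d+vy*.11),.115],rpy(tool(Rv,f))))
E
```

```text
plate [ 0.48321224 -0.32000769] 43.944410588888864 L 0.10981376892064522 Wd 0.04201583892594524
win [0.56445372 0.15778304] from vc [0.56368176 0.15517995] yawv -3.3911282238484692 [np.float64(0.1547021951232814), np.float64(0.1738048744711057), np.float64(0.15310933176890099), np.float64(0.1717663174675001)] [np.float64(0.19640974559273194), np.float64(0.27703818841944383), np.float64(0.1987416340181563), np.float64(0.27886219959053665)]
ball viewer xy 0.12 -0.021784773431322957 0.11635882870411428
ball viewer xy 0.13 -0.02329899729966319 0.11259120576074559
ball viewer xy 0.14 -0.02481322116800342 0.10882358281737697
0 None [ 0.22693572 -0.21636922  2.13276008 -0.2130452   0.73073634 -1.16160051]
[ 4.33818414e-01  1.72126355e-01  1.74281628e+00 -4.44089210e-16
  1.22665001e+00 -1.07779156e+00]
[ 3.67885343e-01  3.41985175e-01  1.53758853e+00 -4.44089210e-16
  1.26201895e+00 -1.14372463e+00]
[ 3.49354243e-01  4.00219586e-01  1.46223562e+00 -4.44089210e-16
  1.27913745e+00 -1.16225573e+00]
1 [-0.7209767   0.32661068  1.78623004  0.          1.02875193  0.08284497] [ 0.22693572 -0.21636922  2.13276008 -0.2130452   0.73073634  1.97999214]
[ 4.33818414e-01  1.72126355e-01  1.74281628e+00 -4.44089210e-16
  1.22665001e+00  2.06380109e+00]
[ 3.67885343e-01  3.41985175e-01  1.53758853e+00 -4.44089210e-16
  1.26201895e+00  1.99786802e+00]
[ 3.49354243e-01  4.00219586e-01  1.46223562e+00 -4.44089210e-16
  1.27913745e+00  1.97933692e+00]<sys>:0: UserWarning: Gimbal lock detected. Setting third angle to zero since it is not possible to uniquely determine all angles.
```

```bash
python3 - <<'E' 2>/dev/null
from geo import *
o=rpy(tool(Rv,1)); pt=lambda d,z:[*(vc+vx*d+vy*.111),z]
gripper_to(0.0)
movep(pt(-.10,.2),o)
move_l(pt(-.09,.118),.15)
f0=observe()['ft_force']
print(move_l(pt(.035,.118),.05,max_force=8))
s=observe(); d=s['eef_pos'][:2]-vc; print(d@vx,d@vy,s['eef_pos'],s['ft_force']-f0,s['time_s'])
snap('scene','s1')
move_l(pt(-.05,.118),.2)
move_l(pt(-.06,.25),.25)
snap('top','t1');snap('scene','s2'); print(observe()['time_s'])
a=cv2.imread('pics/s1.png')[90:240,270:420];b=cv2.imread('pics/s2.png')[90:240,270:420]
c=cv2.imread('pics/t1.png')[140:240,160:300]
cv2.imwrite('pics/v1.png',np.hstack([cv2.resize(i,(int(i.shape[1]*400/i.shape[0]*.6),240),interpolation=2) for i in(a,b,c)]))
E
```

```text
False
0.03490214584360631 0.11107000989128987 [0.60745885 0.30392091 0.11805999] [-0.24283712 -1.18125613  0.21504234] 7.6
9.0083
```

View pics/v1.png

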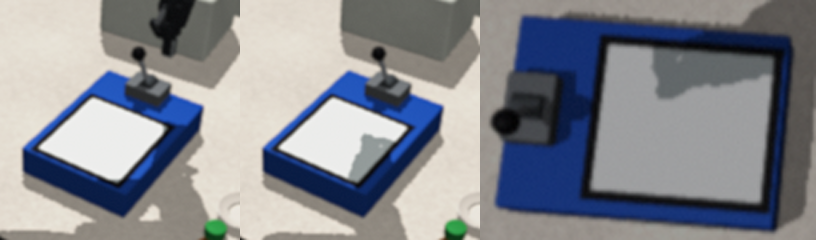

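The lever hasn't moved: the ball looks the same in both frames, and the finger is beyond it. I'll find the offset from depth.

```bash
python3 - <<'E' 2>/dev/null
from geo import *
def proj(n,p):
    c=get_calibration(n);K=np.array(c['intrinsics']);T=np.linalg.inv(c['world_from_camera'])
    q=K@(T[:3,:3]@p+T[:3,3]); return q[:2]/q[2]
def dep(n,f,u,v):
    c=get_calibration(n);K=np.array(c['intrinsics']);T=np.array(c['world_from_camera']);d=np.load(f'pics/{f}.npy')[v,u]
    p=T[:3,:3]@(np.linalg.inv(K)@[u,v,1.]*d)+T[:3,3]; return p,(p[:2]-vc)@vx,(p[:2]-vc)@vy
print(dep('top','t1',170,190))
for u,v in[(356,124),(357,123),(355,124)]: print('ball scene',dep('scene','s2',u,v))
tcp=np.array([.60746,.30392,.118]); print('tcp px',proj('scene',tcp))
for dx in(-.029,-.0233): print('exp ball px scene',proj('scene',np.array([*(vc+vx*dx+vy*.11),.13])),'top',proj('top',np.array([*(vc+vx*dx+vy*.11),.13])))
crop('s1','c3',320,80,420,160,7)
E
```

```text
(array([0.5478108 , 0.30435267, 0.1453142 ]), np.float64(-0.02466700435378587), np.float64(0.10797272529889686))
ball scene (array([0.55561015, 0.30018696, 0.13846117]), np.float64(-0.01663490016401115), np.float64(0.10427565332229634))
ball scene (array([0.55774155, 0.30149949, 0.14169739]), np.float64(-0.01458486778228577), np.float64(0.1057119609991838))
ball scene (array([0.5520269 , 0.30166181, 0.13643115]), np.float64(-0.02029911252748748), np.float64(0.10553595973378534))
tcp px [373.00665936 135.05073321]
exp ball px scene [352.86005917 124.25034583] top [171.28039293 193.06222668]
exp ball px scene [354.6513786  124.89325966] top [171.62156078 190.55226906]
```

View pics/c3.png

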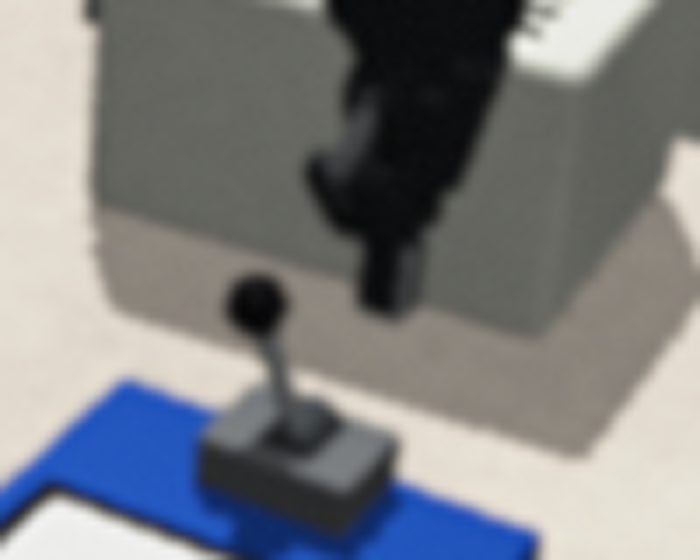

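```bash
python3 - <<'E' 2>/dev/null
from geo import *
print(observe()['opening'])
gripper_to(0.0,40); print(observe()['opening'],observe()['time_s'],observe()['eef_pos'])
snap('scene','s3'); crop('s3','c4',290,20,420,140,6)
E
```

```text
-8.417560764446743e-05
0.00015109751549050238 9.225 [0.51214633 0.30912841 0.24832863]
```

View pics/c4.png

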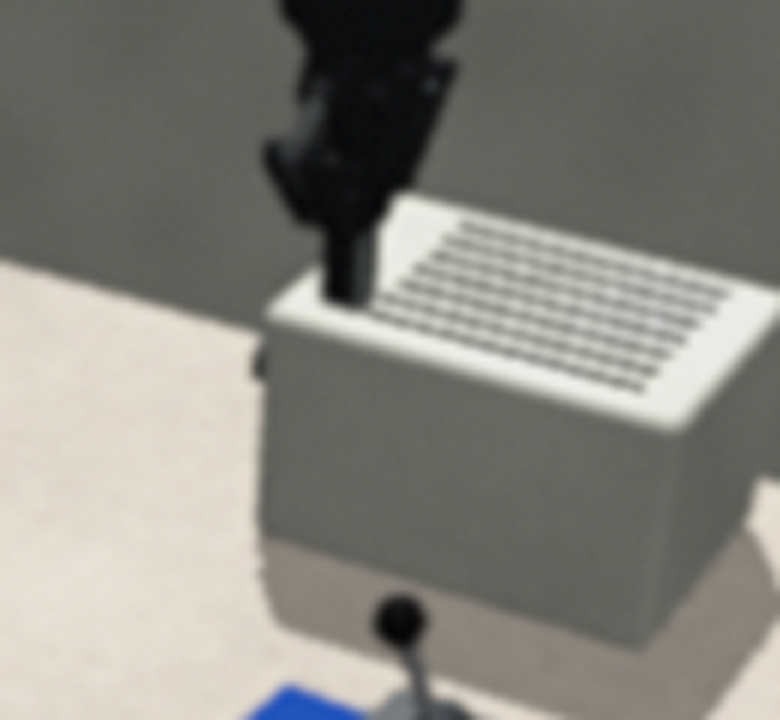

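```bash
python3 - <<'E' 2>/dev/null
from geo import *
c=get_calibration('scene');K=np.array(c['intrinsics']);T=np.array(c['world_from_camera']);Ti=np.linalg.inv(T)
def proj(p):
    q=K@(Ti[:3,:3]@p+Ti[:3,3]); return q[:2]/q[2],q[2]
for f,e,(u,v) in (('s1',[.60746,.30392,.11806],(374,122)),('s3',[.51215,.30913,.24833],(348,68))):
    d=np.load(f'pics/{f}.npy')
    print(f,proj(np.array(e)), 'with +20mm',proj(np.array(e)+[0,0,.02]))
    for vv in range(v-8,v+5,2):
        p=T[:3,:3]@(np.linalg.inv(K)@[u,vv,1.]*d[vv,u])+T[:3,3]; print(vv,p.round(3))
print(proj(np.array([*(vc+vx*.1+vy*-.14),.055])))
E
```

```text
s1 (array([373.00890429, 135.03256931]), np.float64(1.3866358371743583)) with +20mm (array([373.76446007, 128.91931059]), np.float64(1.3733772834967213))
114 [0.615 0.272 0.205]
116 [0.608 0.293 0.185]
118 [0.608 0.293 0.179]
120 [0.61  0.291 0.174]
122 [0.608 0.296 0.165]
124 [0.611 0.292 0.161]
126 [ 0.528  0.519 -0.   ]
s3 (array([346.00041694,  82.64835107]), np.float64(1.3376684918780863)) with +20mm (array([346.51352821,  75.78465323]), np.float64(1.324409938200449))
60 [0.518 0.299 0.318]
62 [0.519 0.297 0.314]
64 [0.519 0.297 0.309]
66 [0.521 0.294 0.305]
68 [0.521 0.294 0.299]
70 [0.523 0.292 0.295]
72 [0.518 0.304 0.283]
(array([346.7438921 , 212.46037449]), np.float64(1.2430142938404454))
```

Depth puts the real fingertips about 41 mm above the reported TCP in both frames (z 0.159 against 0.118, and 0.29 against 0.248). The finger therefore passed over the ball. I'll redo the push with that correction, and cap the force on the way down too.

```bash
python3 - <<'E' 2>/dev/null
from geo import *
o=rpy(tool(Rv,1)); pt=lambda d,z:[*(vc+vx*d+vy*.110),z-.041]
move_l(pt(-.10,.22),.25)
print(move_l(pt(-.085,.120),.15,max_force=15))
f0=observe()['ft_force']
print(move_l(pt(.03,.120),.05,max_force=8))
s=observe(); d=s['eef_pos'][:2]-vc; print(d@vx,d@vy,s['eef_pos'],s['ft_force']-f0,s['time_s'])
snap('scene','s4')
move_l(pt(-.05,.12),.2)
move_l(pt(-.06,.25),.25)
snap('top','t4');snap('scene','s5'); print(observe()['time_s'])
a=cv2.imread('pics/s4.png')[90:190,310:410];b=cv2.imread('pics/s5.png')[90:190,310:410]
c=cv2.imread('pics/t4.png')[140:240,150:250]
cv2.imwrite('pics/v4.png',np.hstack([cv2.resize(i,(266,266),interpolation=2) for i in(a,b,c)]))
E
```

```text
False
True
0.007081649535095947 0.10968593641441783 [0.5796052  0.30418489 0.07798362] [-2.86467384  1.44456167  3.23740234] 12.2417
13.5
```

View pics/v4.png

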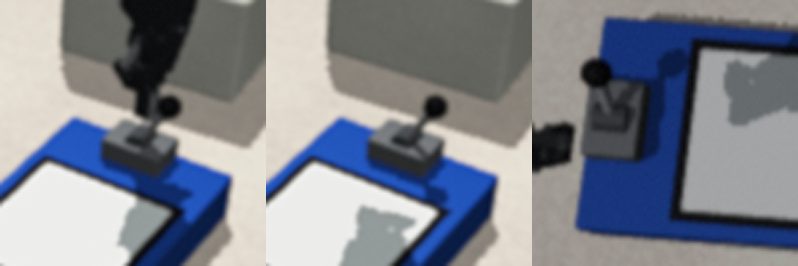

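The lever is over: the ball went from its robot-side lean to far-side, and the tool stopped on force at the expected end position. I'll check the angle numerically, then go to the plate.

```bash
python3 - <<'E' 2>/dev/null
from geo import *
for th in (.8,.9,1.):
    a=th-.5; p=np.array([*(vc+vx*.06*np.sin(a)+vy*.11),.077+.06*np.cos(a)])
    c=get_calibration('top');K=np.array(c['intrinsics']);T=np.linalg.inv(c['world_from_camera']);q=K@(T[:3,:3]@p+T[:3,3]); print(th,q[:2]/q[2],'seen 174.4,167')
o=rpy(tool(Rpick,1))
movep([*plate,.10],o)
gripper_to(.052,40)
move_l([*plate,-.005],.2,max_force=15)
hold(.2); f0=observe()['ft_force']
hit=move_l([*plate,-.055],.03,max_force=5)
s=observe();print(hit,s['eef_pos'],s['ft_force']-f0,s['opening'],s['time_s'])
snap('scene','s6'); crop('s6','c6',140,210,340,360,4)
E
```

```text
0.8 [173.38843515 172.20966928] seen 174.4,167
0.9 [174.04014333 169.9680578 ] seen 174.4,167
1.0 [174.75832771 167.8989715 ] seen 174.4,167
True [ 0.48313191 -0.3199213  -0.03296922] [-1.52255695  0.25793309  7.27270749] 0.05226693641771807 18.175
```

View pics/c6.png

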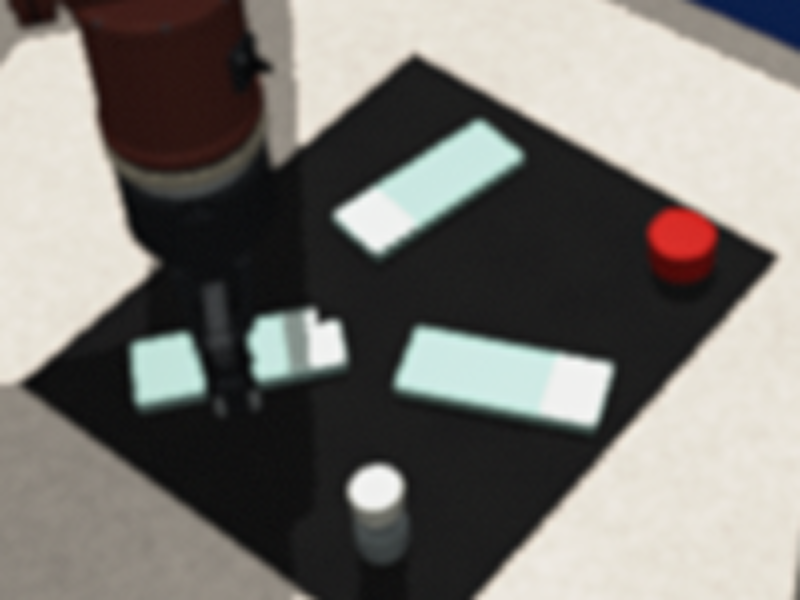

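```bash
python3 - <<'E' 2>/dev/null
from geo import *
c=get_calibration('scene');K=np.array(c['intrinsics']);T=np.array(c['world_from_camera']);Ti=np.linalg.inv(T)
def proj(p):
    q=K@(Ti[:3,:3]@p+Ti[:3,3]); return q[:2]/q[2]
cr=lambda p:((proj(np.array(p))-[140,210]+.5)*4-.5).round(1)
for s in(-1,1):
  for z in(.004,.012): print('side',s,z,[cr([*(plate+s*uy*w+ux*k),z]) for w in(.026,.036) for k in(-.011,.011)])
print('plate corners',[cr([*(plate+a*ux*.055+b*uy*.02),.012]) for a in(-1,1) for b in(-1,1)])
d=np.load('pics/s6.npy')
for u in(195,198,201):
  for v in range(296,316,2):
    p=T[:3,:3]@(np.linalg.inv(K)@[u,v,1.]*d[v,u])+T[:3,3]; e=p[:2]-plate; print(u,v,p.round(4),'plate xy',(e@ux).round(4),(e@uy).round(4))
crop('s6','c7',170,270,240,322,11)
E
```

```text
side -1 0.004 [array([216.3, 409.9]), array([258. , 401.9]), array([217.9, 425.2]), array([259.8, 417. ])]
side -1 0.012 [array([214.3, 400.9]), array([256.2, 392.8]), array([215.9, 416.2]), array([258., 408.])]
side 1 0.004 [array([208.4, 333.8]), array([248.7, 326.4]), array([206.9, 319.8]), array([247. , 312.4])]
side 1 0.012 [array([206.4, 324.7]), array([246.9, 317.2]), array([205. , 310.7]), array([245.2, 303.3])]
plate corners [array([128.8, 408. ]), array([125. , 348.6]), array([337.5, 368. ]), array([328.4, 310.8])]
195 296 [ 0.5308 -0.3671  0.1071] plate xy 0.0016 -0.0669
195 298 [ 0.5314 -0.3686  0.103 ] plate xy 0.001 -0.0684
195 300 [ 0.5287 -0.3673  0.0933] plate xy -0.0 -0.0656
195 302 [ 0.528  -0.3677  0.0869] plate xy -0.0009 -0.0654
195 304 [ 0.525  -0.3661  0.0766] plate xy -0.0019 -0.0622
195 306 [ 0.5192 -0.3621  0.0615] plate xy -0.0033 -0.0553
195 308 [ 0.5194 -0.3634  0.0564] plate xy -0.004 -0.0563
195 310 [ 0.5003 -0.3477  0.0179] plate xy -0.007 -0.0318
195 312 [ 0.5013 -0.3498  0.014 ] plate xy -0.0076 -0.0339
195 314 [ 0.4981 -0.3482  0.0028] plate xy -0.
[... 470 characters left out ...]
.0396
198 312 [ 0.5082 -0.3479  0.0166] plate xy -0.0014 -0.0374
198 314 [ 0.5045 -0.3458  0.0044] plate xy -0.0025 -0.0333
201 296 [ 0.5381 -0.3587  0.1025] plate xy 0.0127 -0.066
201 298 [ 0.5379 -0.3595  0.097 ] plate xy 0.012 -0.0664
201 300 [ 0.536  -0.3587  0.0884] plate xy 0.0111 -0.0645
201 302 [ 0.5339 -0.3579  0.0797] plate xy 0.0102 -0.0625
201 304 [ 0.5315 -0.3567  0.0701] plate xy 0.0093 -0.0599
201 306 [ 0.5289 -0.3553  0.0601] plate xy 0.0083 -0.0571
201 308 [ 0.5152 -0.344   0.0308] plate xy 0.0064 -0.0395
201 310 [ 0.516  -0.3458  0.0265] plate xy 0.0057 -0.0413
201 312 [ 0.5138 -0.3449  0.0168] plate xy 0.0047 -0.0391
201 314 [ 0.5109 -0.3433  0.0059] plate xy 0.0037 -0.036
```

View pics/c7.png

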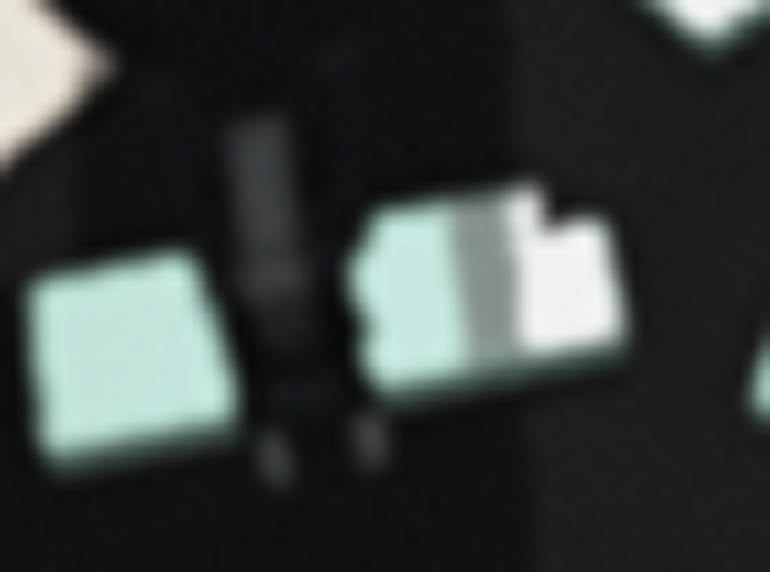

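The tip marks at crop7 (275,465) and (370,445) match the near finger standing on the mat beside the plate. I'll raise slightly and close to just under the plate width: stopping at 40 mm will prove the grip.

```bash
python3 - <<'E' 2>/dev/null
from geo import *
p=observe()['eef_pos']
move_l([*plate,p[2]+.0035],.05)
gripper_to(.036,25); s=observe(); print(s['opening'],s['ft_force'],s['eef_pos'])
if s['opening']>.0385:
    gripper_to(.02,60); print(observe()['opening'])
    move_l([*plate,.05],.08); s=observe();print(s['opening'],s['ft_force'],s['time_s'])
snap('scene','s7'); crop('s7','c8',140,170,340,320,4)
E
```

```text
0.03927342938813267 [-0.7284461   0.08214748  1.1044324 ] [ 0.48322637 -0.32003125 -0.02953973]
0.03756859913618584
0.037734034424600896 [ 0.08159694 -0.20377895 -1.55049534] 20.0917
```

View pics/c8.png

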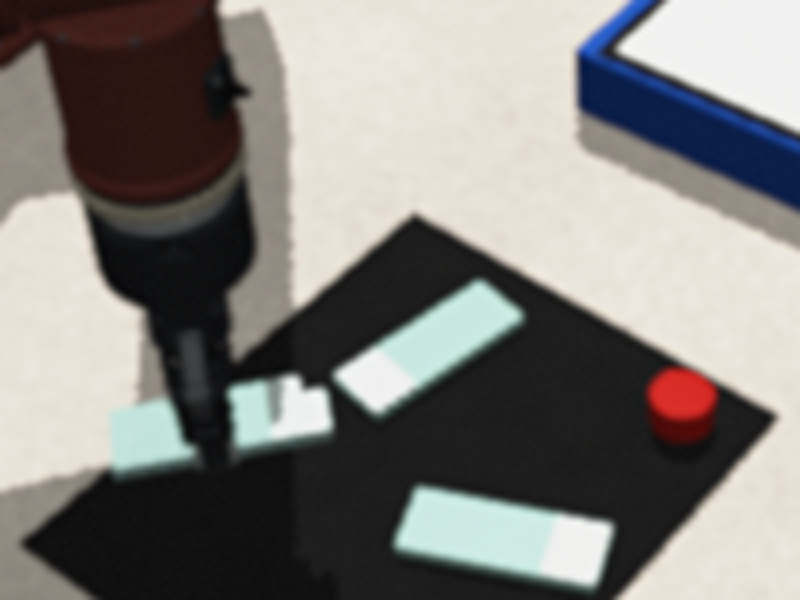

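The plate is held and clear of the mat, with the notch visible at crop (310,385). At the grasp its mid-plane was 37.5 mm behind the reported TCP, so I'll use that as the hand offset. I'll carry it over and check the pose from depth.

```bash
cat > chk.py <<'E'
from geo import *
def cloud(n,f):
    im=cv2.imread(f'pics/{f}.png')[:,:,::-1].astype(int); d=np.load(f'pics/{f}.npy')
    c=get_calibration(n);K=np.array(c['intrinsics']);T=np.array(c['world_from_camera'])
    v,u=np.mgrid[:400,:640]; q=np.stack([u,v,np.ones_like(u)],-1)@np.linalg.inv(K).T*d[...,None]
    return im,q@T[:3,:3].T+T[:3,3]
def check(n,f):
    im,p=cloud(n,f); e=p[...,:2]-wc
    m=(np.abs(e@vx)<.1)&(np.abs(e@vy)<.06)&(p[...,2]>.1)&(p[...,2]<.23)&(im.min(-1)>70)
    m=cv2.erode(m.astype(np.uint8),np.ones((3,3)))>0 if m.sum()>200 else m
    a=np.c_[e[m]@vx,e[m]@vy,p[m][:,2]]
    A=np.c_[a[:,:2],np.ones(len(a))]; k=np.ones(len(a),bool)
    for _ in range(5):
        s=np.linalg.lstsq(A[k],a[k,2],rcond=None)[0]; r=a[:,2]-A@s; k=np.abs(r)<.006
    print(n,f,k.sum(),len(a),'slope x deg',np.degrees(np.arctan(s[0])).round(1),'y deg',np.degrees(np.arctan(s[1])).round(1),'top z at centre',s[2].round(4),'x range',a[k,0].min().round(3),a[k,0].max().round(3),'y',a[k,1].min().round(3),a[k,1].max().round(3),'rms',r[k].std().round(4))
wc=(win+vc-.04*vy)/2
E
python3 - <<'E' 2>/dev/null
from chk import *
o=rpy(tool(Rhold,1)); tx=tool(Rhold,1)[:,0]
C=np.array([*wc,.158]); t=C+tx*.0375
move_l([*plate,.15],.2)
movep(t+[0,0,.08],o)
move_l(t,.08)
hold(.5); s=observe(); print(s['eef_pos']-t,s['q'],s['opening'],s['time_s'])
snap('top','t8');snap('scene','s8')
check('top','t8');check('scene','s8')
a=cv2.imread('pics/t8.png')[130:250,160:300];b=cv2.imread('pics/s8.png')[70:230,260:440]
cv2.imwrite('pics/v8.png',np.hstack([cv2.resize(i,(int(i.shape[1]*390/i.shape[0]),390)[:2],interpolation=2) for i in(a,b)])[:, :900])
print(cv2.imread('pics/v8.png').shape)
E
```

```text
[ 2.62848295e-05 -4.85458266e-06  8.09558760e-05] [ 0.21172755 -0.12367362  2.12396227 -0.22426732  0.64567094  1.98706858] 0.0377366443012723 24.2083
top t8 429 429 slope x deg 30.8 y deg 0.1 top z at centre 0.1621 x range -0.009 0.047 y -0.021 0.016 rms 0.0016
scene s8 118 122 slope x deg 29.9 y deg -2.1 top z at centre 0.1626 x range -0.038 0.052 y -0.022 0.02 rms 0.0013
(390, 893, 3)
```

```bash
python3 - <<'E' 2>/dev/null
from chk import *
im=cv2.imread('pics/v8.png'); cv2.imwrite('pics/v9.png',cv2.resize(im,None,fx=.89,fy=.89))
for n,f in(('top','t8'),('scene','s8')):
    im,p=cloud(n,f); e=p[...,:2]-wc; x=e@vx;y=e@vy
    m=(np.abs(x)<.1)&(np.abs(y)<.06)&(p[...,2]>.1)&(p[...,2]<.23)&(im.min(-1)>70)&(np.abs(p[...,2]-.1622-.577*x)<.008)
    print(n,m.sum(),np.percentile(x[m],[0,1,3,97,99,100]).round(4),np.percentile(y[m],[0,1,3,97,99,100]).round(4))
E
```

```text
top 538 [-0.0117 -0.0099 -0.0076  0.0469  0.0488  0.0503] [-0.0323 -0.0239 -0.0216  0.0176  0.0183  0.0297]
scene 221 [-0.0468 -0.0451 -0.0432  0.0519  0.0533  0.0538] [-0.0264 -0.0253 -0.0228  0.0208  0.0232  0.0345]
```

View pics/v9.png

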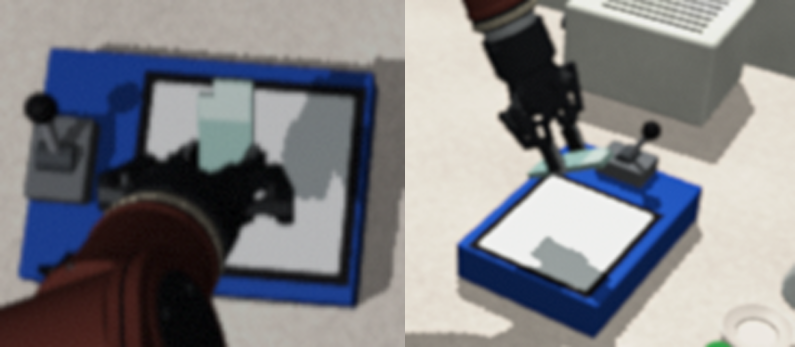

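The frosted, notched end is up and away from the robot, with the notch at far left (215,85) as it should be. The plate sits about 3 mm too far away and 1.5 mm too far right, so I'll trim that, check the bystanders and lever, and hand in.

```bash
python3 - <<'E' 2>/dev/null
from chk import *
p=observe()['eef_pos']; dxy=-.003*vx+.0015*vy
move_l([p[0]+dxy[0],p[1]+dxy[1],p[2]],.02); hold(1.0)
snap('top','t9');snap('scene','s9');check('top','t9');check('scene','s9')
a=cv2.imread('pics/t0.png').astype(int);b=cv2.imread('pics/t9.png').astype(int)
def cen(i,x0,y0,x1,y1,red=0):
    r=i[y0:y1,x0:x1]; m=(r[...,2]>90)&(r[...,1]<60) if red else r[...,1]>90
    v,u=np.nonzero(m); return (u.mean()+x0).round(2),(v.mean()+y0).round(2),m.sum()
for box in((395,153,428,203,0),(350,202,402,238,0),(450,165,470,185,0),(350,148,375,170,1)): print(cen(a,*box),cen(b,*box))
s=observe();print(s['opening'],abs(s['joint_velocities']).max(),s['time_s'])
job_done()
E
```

```text
top t9 426 426 slope x deg 30.1 y deg -0.3 top z at centre 0.1639 x range -0.012 0.044 y -0.019 0.018 rms 0.0017
scene s9 113 116 slope x deg 29.9 y deg -1.1 top z at centre 0.1643 x range -0.041 0.049 y -0.02 0.019 rms 0.0012
(np.float64(411.16), np.float64(176.5), np.int64(650)) (np.float64(411.21), np.float64(176.62), np.int64(696))
(np.float64(375.49), np.float64(220.17), np.int64(691)) (np.float64(375.19), np.float64(220.03), np.int64(712))
(np.float64(460.68), np.float64(173.6), np.int64(84)) (np.float64(460.53), np.float64(173.59), np.int64(92))
(np.float64(362.66), np.float64(160.01), np.int64(142)) (np.float64(362.58), np.float64(160.0), np.int64(164))
0.038168806604513605 0.0028866363605193133 25.725
the job is handed in; nothing more can be done
```

I switched the viewer on and handed the job in at 25.7 s, with the notched plate held still over the window.

- **Lever:** the first push missed. The real fingertips are about 4 cm higher than the reported TCP, so the fingers passed over the knob. I corrected for that, and the second push stopped on force. The camera puts the lever at about 1.0 rad, so it is on. I didn't re-measure it at the end, but it was still over in the last picture.
- **Held plate:** it slopes 30° with the notched frosted end uppermost and away from the robot, label up. Its centre is within about 2 mm of the window's centre and about 10 cm above it. Sideways tilt is −0.3° from the top camera and −1.1° from the scene camera.
- **Fingertip offset:** depth images gave about 41 mm, but touching the mat suggested somewhat less. I didn't resolve that. I used the 37.5 mm measured at the grasp, and depth images confirmed the final height.
- **Grip:** the gripper opening reads 38 mm on the 40 mm plate, and the plate stayed put while held.
- **Other items:** both spare plates, the cap and the vial are within 0.3 pixels (under 1 mm) of where they started.

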